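Clamp the lid of a clip-top storage jar

ROBOT

A 7-joint arm with a two-finger parallel gripper is mounted at the origin on a cart in front of the work surface, level with it; the furniture and walls round the work are solid. World frame = base frame: x ahead of the robot, y to its left, z up, the work surface at z = 0. Lengths are in m, angles in rad, forces in N, time in s.
With the tool pointing down it reaches from about 0.35 to 0.775 m from the base axis. Payload 3.1 kg.
Tool frame: the origin (TCP) lies at the very end of the fingers, on their centre line; the grasp point (between the pads) lies bot.grip_point_offset behind it (bot.grip_point_offset is the distance from the TCP to the grasp point, in m); z points along the fingers, y is the line along which they close (so a half turn about z gives the same grasp; the last joint's range is limited). The gripper opens to 85 mm and grips with 20 to 120 N. Pads are 22 mm wide; open, the fingers measure 114 mm over their backs; the gripper's body (76 mm by 85 mm) begins 54 mm behind the grasp point. The pads swing forward as they close: fully open they stand 13 mm farther back than shut.
Start: joints at [-1.236, 0.311, 0.014, 1.512, -0.004, 1.319, -0.027], TCP at [0.202, 0.511, 0.231] pointing down, gripper open.
Joint ranges: [-2.7, 2.7], [-0.3, 1.91], [-1.27, 1.3], [0.12, 2.57], [-1.44, 4.58], [0.2, 2.03], [-3.05, 3.05]. Speed limits (rad/s): [2.79, 2.79, 3.14, 3.14, 3.14, 3.14, 3.14].

INTERFACE

Orientations are given as a 3x3 rotation matrix whose columns are the frame's x, y, z axes.
In Python, from bench import bot, eyes, finish_job gives the robot as it stands. The module is installed in compiled form; this text tells all that it offers.
- The arm moves only by the shell command python3 -m inch 'ROWS' [FORCE]. ROWS is JSON, a list of rows, each an object of numbers: "dx", "dy", "dz": the shift along the tool's x, y, z in units of 40 mm (1.0 is 40 mm); "twist": the turn about the tool's z in units of 6 degrees (1.0 is 6 degrees); "fingers": the finger opening in mm, from 0 to 85.4. A call has 1 to 5 rows; each row is the pose to reach, as a shift and turn from the pose commanded when the call began, along the tool's axes at that moment; what a row does not reach only later rows make up. A row lasts 1/10 s, in which the tool goes at most 50 mm and 8.59 degrees, less where a joint would pass 70% of its speed; a pose out of reach is approached as far as the arm can. A call with a gripper value outside its range is refused whole. The fingers move at their own pace and stop on an object; FORCE is the grip in N (left out, the last holds). Time passes only in rows, so rows that repeat a pose let the fingers close. It gives the time, the measured TCP pose, the force, the opening and the grip force at its end, in the units of the state.
- bot.get_obs(): the state, without advancing time (a new reading comes with each control period).
- eyes.read_camera(name): name is "scene" or "top" or "wrist"; returns (picture, depth): 400x640x3 uint8, blue, green, red; 400x640 float32, m along the optical axis (not along the pixel's ray), 0 where there is no reading.
- eyes.get_calibration(name): a dict with "mtx" (3x3 intrinsics, pixels), "k1" (the pictures are not rectified: a ray, as slopes to the right and down, at radius r is drawn at 1 + k1 r^2 times it, then the intrinsics apply), "R" (3x3) and "t" (3): a world point X has camera coordinates R X + t. Camera axes: x right, y down, z forward; pixel columns grow to the right and rows downward; lengths in m; the calibration is good to about 2 mm. A picture is of the moment at which its call begins: read the wrist's pose just before it. get_calibration takes no time and is no camera call; for the wrist camera it gives the pose at the moment of the call.
- finish_job(): hands the job in; it is judged then, once.
The state is a dict: "time": time; "qpos": joint angles; "qvel": joint speeds; "effort": joint torques, N m; "tcp_pos": TCP position; "tcp_rot": TCP orientation; "wrist_force": force on the tool from outside, world axes, zero at the start; "torque": the same for the moment, N m; "gripper_width": opening from 0.0 (shut) to 1.0 (fully open); "finger_force": force on a finger pad.
Only numpy, scipy, OpenCV 4.12 (cv2) and the standard library are available. Lean on these libraries where they do the work, as an engineer would, in place of code of your own. Each camera call takes 0.05 s, during which the arm holds its last target. There are 200 camera calls.

TASK

The stoneware jar of hazelnuts was left open. Shut its wooden lid, swing the wire bail over so that its bar lies on the steel catch plate behind the upturned lip, and then press the lever all the way down until it goes over centre and stays home by itself, clamping the lid tight on its seal. Keep the jar standing about where it is, and do not disturb the cup, the egg timer, the salt shaker or the tall mug.

Things in the scene. Friction and masses are not known exactly. Their poses are not given: they have to be found in the camera images.
- jar: White stoneware clip-top jar, round, 108 mm across, 112 mm high to the rim, about 2.4 kg, loose. Origin: centre of its underside. Own +z up; its FRONT (bail, lever) looks along its own -x, the lid's hinge is at the rear. The axes of lid, lever and bail run along its own y. Below, 'in front' is along own -x from the jar's axis; heights are over its underside.
- lid_hinge (a point): Point on the lid's hinge axis, mid-way across: 58 mm behind the jar's axis, 114 mm up. Fixed to the jar.
- lid (a joint): Lid angle (rad): 0 shut, grows as it opens up and back, at most 2.0. Starts open, leaning back past upright (1.65 to 1.9). Slightly stiff hinge: it stays where left from about 1.1 to 1.8, tips back to its stop beyond that, and falls shut by itself from below 1.0. Shut but not clamped it lies on its springy seal at 0; clamped it is squeezed down to about -0.007.
- lid_front (a point): Middle of the outer face of the lip at the lid's free edge, 120.5 mm from the hinge axis. Lid: wooden disc 96 mm across, 13 mm thick; its top face (looks back when open; 130 mm up when shut) is 6 mm beyond this point. Steel catch plate on top, 30 mm wide, 2.5 thick, juts 14 mm past the wood and ends in a lip 4 mm thick that rises 4 mm over the plate.
- lid_catch (a point): Where the centre of the bail's bar belongs: on the catch plate just behind the lip; lid clamped: 55 mm in front of the jar's axis, 134 mm up. Moves with the lid; its axes are the lid's (like the jar's when shut: x to the rear, z up).
- lever_pivot (a point): Point on the lever's pivot axis, mid-way across, fixed to the jar: 66 mm in front of the jar's axis, 84 mm up.
- lever (a joint): Clamp lever angle q (rad): 0 home (down on its stop), grows as it swings out and up, at most 1.85. Starts up (1.68 to 1.82); stays where left. The arm points q + 0.436 rad round from straight down, outwards and up (at home it still stands 0.436 out). With the bail hooked it is easy to about 1.0, then stiff (4 to 9 N at the thumb plate), passes centre at about 0.45 and snaps home.
- lever_tab (a point): Middle of the lever's steel thumb plate, 48 mm from the lever's pivot axis. Plate 30 mm wide, 3.5 mm thick, reaching from 37 to 58 mm from the pivot axis along the arm.
- bail_eye (a point): Mid-way between the two eyes the bail turns in. The lever carries them, 12 mm from its pivot, 0.611 rad round from its arm towards closing: lever up, they are about 12 mm in front of the pivot at its height; lever home, about 12 mm below it.
- bail_bar (a point): Middle of the bail's cross bar, 61 mm from the eyes. The bail is a U of bright steel wire, 4.4 mm thick, 45 mm wide, straddling the lever. Starts flopped out to the front, about 0.6 rad from straight up. Swung up and over the top it falls onto the shut lid by its own weight, bar about 12 mm behind the lip; as the lever goes down the bar slides forward and hooks behind the lip.
- bail (a joint): Bail angle in the lever's eyes (rad), turns freely: 2.5 flopped out on its stop, less as it swings towards the jar; about 1.3 lying on the lid with the lever up, about 0 clamped.
- cup_2: White cup with a diamond pattern, 90 x 114 x 60 mm, standing on the kitchen scales. Bystander. Origin under its centre.
- egg_timer: Red and white egg timer, 66 mm across, 55 mm high. Bystander. Origin under its centre.
- salt_shaker: Grey salt shaker, 44 mm across, 90 mm high. Bystander. Origin under its centre.
- mug_1: Tall white mug, 78 x 116 x 101 mm, standing on a round stoneware trivet. Bystander. Origin under its centre.
Things that resemble listed ones, but are neither listed nor needed, are in the scene too. Leave any red look-alike of the jar alone.

How it is judged:
By the outcome, as a careful person would: the job done as asked, in the order asked, and still so for the second after the job is handed in, with the robot touching nothing.
It also fails if it takes over 45 s, if anything falls off the work surface, if the arm or the gripper's body presses on something with over 40 N, if the wrist force passes 120 N, or if a joint passes its speed limit or range.

## Working session

There is one attempt and no reset: what is moved stays moved. The work goes in short steps, Python scripts to look and compute and a shell command to move; the robot and the scene stay as the last step left them, time stands still between calls to the robot, and variables do not carry over. Pictures are saved under pics/ and viewed, at most 10 in all, crops included, and the job is handed in when it is done.

```bash
mkdir -p pics
cat > h.py <<'E'
import numpy as np, cv2
from bench import bot, eyes
def snap(n,f):
    p,d=eyes.read_camera(n); c=eyes.get_calibration(n); cv2.imwrite(f'pics/{f}.png',p); np.savez(f'pics/{f}.npz',p=p,d=d,**{k:np.array(v) for k,v in c.items()}); return p,d,c
def load(f): return np.load(f'pics/{f}.npz')
def ray(c,u,v):
    K=np.array(c['mtx']); k=float(c['k1'])
    q=np.array([(u-K[0,2])/K[0,0],(v-K[1,2])/K[1,1]]); s=q.copy()
    for _ in range(20): s=q/(1+k*(s@s))
    return np.array([s[0],s[1],1.])
def pt(f,u,v,d=None):
    c=load(f); r=ray(c,u,v); d=c['d'][int(v),int(u)] if d is None else d
    return c['R'].T@(r*d-c['t'])
def tri(obs):
    A=np.zeros((3,3));b=np.zeros(3)
    for f,u,v in obs:
        c=load(f); w=c['R'].T@ray(c,u,v); w/=np.linalg.norm(w); o=-c['R'].T@c['t']; P=np.eye(3)-np.outer(w,w); A+=P;b+=P@o
    return np.linalg.solve(A,b)
def proj(f,X):
    c=load(f); x=c['R']@np.array(X)+c['t']; s=x[:2]/x[2]; s=s*(1+float(c['k1'])*(s@s)); K=c['mtx']; return K[0,0]*s[0]+K[0,2],K[1,1]*s[1]+K[1,2]
E
python3 - <<'E'
from h import *
for n in('scene','top'):
    p,d,c=snap(n,n+'0'); print(n,-c['R'].T@c['t'],c['R'][2],c['mtx'][0],c['k1'])
o=bot.get_obs();print(o['time'],o['tcp_pos'],o['tcp_rot'],bot.grip_point_offset)
E
```

```text
scene [-0.25913487  1.12945393  0.68901506] [ 0.5337827  -0.73474433 -0.418601  ] [451.35486167   0.         317.31786677] 0.018312218023183273
top [0.43720436 0.0616212  1.47501745] [ 0.05575307  0.00160421 -0.9984433 ] [386.83758016   0.         321.40546989] 0.025794276357699045
0.1 [0.20210887 0.51083041 0.2303284 ] [[-9.29882889e-01  3.67855054e-01 -6.87283399e-04]
 [ 3.67855687e-01  9.29880829e-01 -1.95893046e-03]
 [-8.15108128e-05 -2.07439702e-03 -9.99997845e-01]] 0.0187
```

View pics/scene0.png

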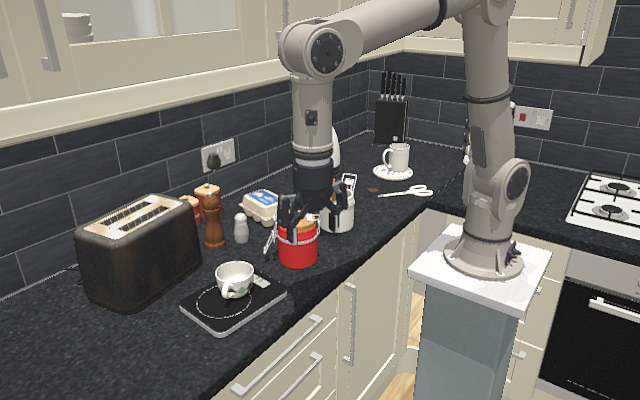

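View pics/top0.png

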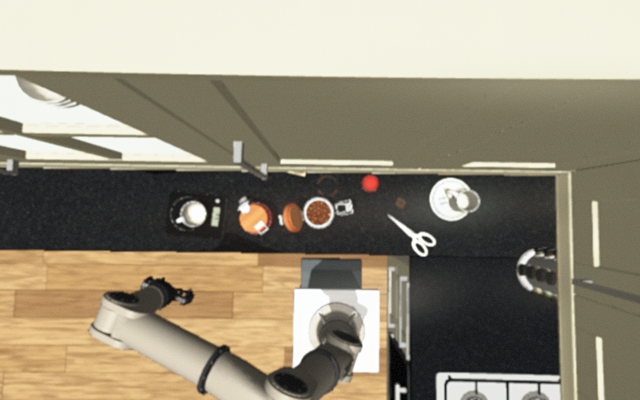

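The white jar with hazelnuts is at top (318,212): its lid stands open to the left (292,217), with the bail and lever on the right (343,207). The red look-alike is at (256,215). Next I'll enlarge both views.

Run:
```python
from h import *
a=load('top0')['p'][180:250,240:370]; b=load('scene0')['p'][160:250,260:370]
a=cv2.resize(a,None,fx=6,fy=4.28*6/6,interpolation=2) if 0 else cv2.resize(a,None,fx=4,fy=4,interpolation=2)
b=cv2.resize(b,None,fx=3.4,fy=3.4,interpolation=2)
im=np.zeros((600,800,3),np.uint8); im[:a.shape[0],:a.shape[1]]=a; im[290:290+b.shape[0],:b.shape[1]]=b
cv2.imwrite('pics/crop1.png',im)
for u,v in[(318,212),(310,212),(318,200),(318,225),(292,217),(285,217),(297,217),(343,207),(255,215),(302,214),(333,211)]: print((u,v),pt('top0',u,v).round(3))
```

```text
(318, 212) [0.439 0.075 0.093]
(310, 212) [0.439 0.104 0.09 ]
(318, 200) [0.482 0.075 0.111]
(318, 225) [0.394 0.074 0.103]
(292, 217) [0.422 0.159 0.2  ]
(285, 217) [0.421 0.182 0.201]
(297, 217) [0.421 0.145 0.164]
(343, 207) [ 0.46  -0.019 -0.   ]
(255, 215) [0.426 0.293 0.13 ]
(302, 214) [0.432 0.131 0.116]
(333, 211) [0.444 0.021 0.093]
```

View pics/crop1.png

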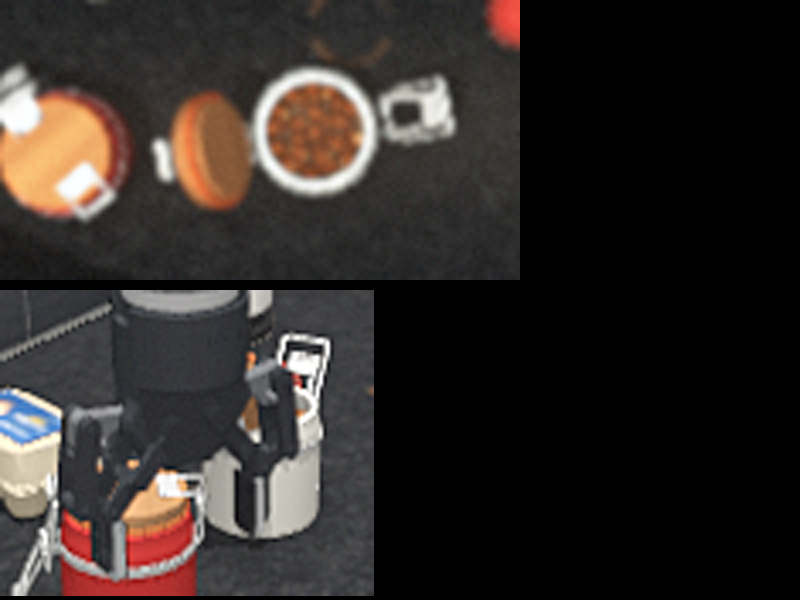

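The crop shows the jar's rim centred at top (318.5,212.8), the bail bar middle at (353,206.7) in top and (350,174.7) in scene, and the lid's catch plate at top (280.5,220).

Run:
```python
from h import *
def atz(f,u,v,z):
    c=load(f); w=c['R'].T@ray(c,u,v); o=-c['R'].T@c['t']; return o+w*(z-o[2])/w[2]
C=atz('top0',318.5,212.8,.112); B=tri([('top0',353,206.7),('scene0',350,174.7)]); L=atz('top0',280.5,220,.23)
print(C,B,L); 
for P in(B,L): v=P-C; print(np.degrees(np.arctan2(v[1],v[0])),np.hypot(*v[:2]))
print(atz('top0',352,206.7,.134), atz('top0',250,195,.13),atz('top0',370,184,.05))
c=load('top0');print('front of cabinets z?', [pt('top0',u,v).round(3) for u,v in((318,120),(318,160),(318,175))])
```

```text
[0.43663416 0.07291092 0.112     ] [ 0.46067083 -0.04648034  0.12519705] [0.41185857 0.19351122 0.23      ]
-78.61698475925454 0.12178683415251979
101.60907478876165 0.12311889672353071
[ 0.45944012 -0.0429634   0.134     ] [0.49501825 0.31189371 0.13      ] [ 0.54554836 -0.11506823  0.05      ]
front of cabinets z? [array([0.557, 0.068, 0.98 ]), array([0.557, 0.072, 0.599]), array([0.581, 0.078, 0.001])]
```

```bash
python3 -m inch '[{"dx":-0.6,"dy":-0.3,"dz":-0.8,"twist":-1.3,"fingers":0},{"dx":-1.5,"dy":-0.9,"dz":-1.25,"twist":-2.6,"fingers":0},{"dx":-2.5,"dy":-1.5,"dz":-1.25,"twist":-3.9,"fingers":0},{"dx":-3.5,"dy":-2.2,"dz":-1.25,"twist":-5.2,"fingers":0},{"dx":-4.3,"dy":-2.7,"dz":-1.25,"twist":-5.5,"fingers":0}]' 40
cat > t.py <<'E'
from h import *
import sys
# target in jar coords: front mm, side(jar y) mm, height -> tool delta
C=np.array([0.4366,0.0729,0]);a=np.radians(101.4);u=np.array([np.cos(a),np.sin(a),0]);s=np.array([-u[1],u[0],0])
o=bot.get_obs();R=o['tcp_rot'];p=np.array(o['tcp_pos'])
f,y,z=map(float,sys.argv[1:4]);T=C-u*f/1e3+s*y/1e3;T[2]=z/1e3
q=p-C;print('t',o['time'],'jar: front %.1f side %.1f z %.1f'%(-1e3*q@u,1e3*q@s,1e3*p[2]),'d',(R.T@(T-p)/.04).round(2),'yaw err deg',np.degrees(np.arctan2(R[1,1],R[0,1])-a).round(2),'F',np.round(o['wrist_force'],1))
E
python3 t.py -175 0 280
```

```text
time: 0.6
tcp_pos: [0.3238, 0.3452, 0.2812]
tcp_rot: [[-0.98, -0.2, 0.0], [-0.2, 0.98, -0.001], [-0.0, -0.001, -1.0]]
wrist_force: [1.6, 0.3, -0.3]
gripper_width: 0.141
finger_force: 0.0
t 0.6 jar: front -289.2 side 56.8 z 281.2 d [-1.41 -2.86  0.03] yaw err deg 0.11 F [ 1.6  0.3 -0.3]
```

```bash
python3 -m inch '[{"dx":-0.7,"dy":-1,"fingers":0},{"dx":-1.4,"dy":-2,"fingers":0},{"dx":-1.4,"dy":-2.7,"fingers":0},{"dx":-1.4,"dy":-2.7,"fingers":0}]'
python3 - <<'E'
from h import *
snap('wrist','w1');snap('scene','s1')
a=load('w1')['p'];b=load('s1')['p'][120:260,230:390]
im=np.zeros((600,640,3),np.uint8);im[:400]=a;im[400:600,:228]=cv2.resize(b,(228,200))
im=np.zeros((600,800,3),np.uint8);im[:300,:480]=cv2.resize(a,(480,300));im[300:580,:320]=cv2.resize(b,(320,280),interpolation=2);cv2.imwrite('pics/v4.png',im)
E
python3 t.py -150 0 190
```

```text
t 0.7 jar: front -284.5 side 53.8 z 281.3 d [-1.38 -3.34  2.3 ] yaw err deg -0.71 F [ 0.  -0.5  1. ]invalid input at $[0]: expected keys dx, dy, dz, twist, fingers
```

View pics/v4.png

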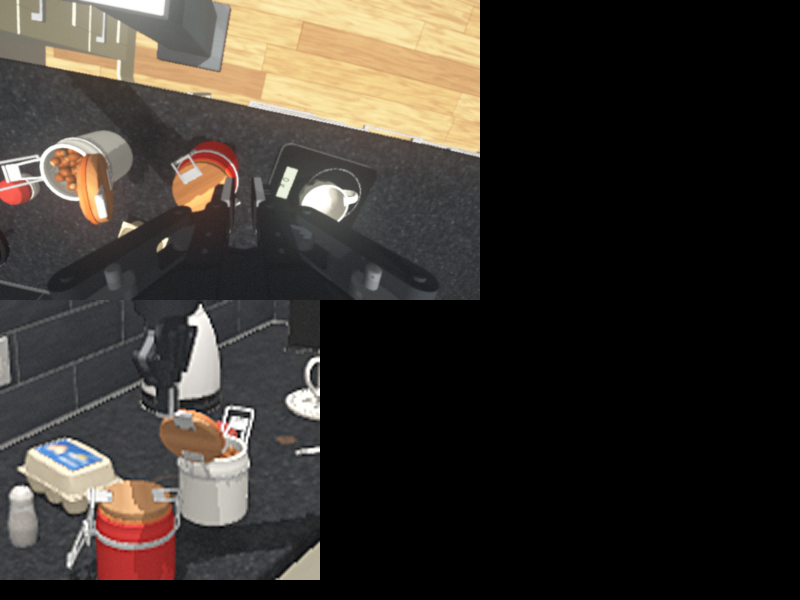

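The wrist view (top) shows the lid standing open between the jar and the red look-alike; in scene the lid's catch faces us, and the space behind it is free. The move was refused because every key is required, so I'm resending it.

```bash
python3 -m inch '[{"dx":-0.5,"dy":-1,"dz":0,"twist":0,"fingers":0},{"dx":-1,"dy":-2,"dz":0,"twist":0,"fingers":0},{"dx":-1.35,"dy":-2.6,"dz":0.7,"twist":0,"fingers":0},{"dx":-1.35,"dy":-2.7,"dz":1.6,"twist":0,"fingers":0},{"dx":-1.35,"dy":-2.7,"dz":2.3,"twist":0,"fingers":0}]'
python3 t.py -10 0 190
```

```text
time: 1.2
tcp_pos: [0.3969, 0.2507, 0.1874]
tcp_rot: [[-0.981, -0.194, -0.001], [-0.194, 0.981, -0.001], [0.002, -0.001, -1.0]]
wrist_force: [-0.6, 1.0, 0.7]
gripper_width: 0.0
finger_force: 0.0
t 1.2 jar: front -182.2 side 3.8 z 187.4 d [-0.11 -4.3  -0.06] yaw err deg -0.21 F [-0.6  1.   0.7]
```

```bash
python3 -m inch '[{"dx":-0.1,"dy":-0.8,"dz":0,"twist":0,"fingers":0},{"dx":-0.1,"dy":-1.3,"dz":0,"twist":0,"fingers":0},{"dx":-0.1,"dy":-1.7,"dz":0,"twist":0,"fingers":0},{"dx":-0.1,"dy":-2.1,"dz":0,"twist":0,"fingers":0},{"dx":-0.1,"dy":-2.5,"dz":0,"twist":0,"fingers":0}]'
python3 t.py -10 0 190
python3 -m inch '[{"dx":0,"dy":-0.4,"dz":0,"twist":0,"fingers":0},{"dx":0,"dy":-0.8,"dz":0,"twist":0,"fingers":0},{"dx":0,"dy":-1.2,"dz":0,"twist":0,"fingers":0},{"dx":0,"dy":-1.6,"dz":0,"twist":0,"fingers":0},{"dx":0,"dy":-1.8,"dz":0,"twist":0,"fingers":0}]'
python3 t.py -10 0 190
python3 - <<'E'
from h import *
snap('wrist','w2');snap('scene','s2')
a=load('w2')['p'];b=load('s2')['p'][120:260,230:390]
im=np.zeros((600,800,3),np.uint8);im[:300,:480]=cv2.resize(a,(480,300));im[300:580,:320]=cv2.resize(b,(320,280),interpolation=2);cv2.imwrite('pics/v5.png',im)
E
```

```text
time: 1.7
tcp_pos: [0.4213, 0.1625, 0.1961]
tcp_rot: [[-0.979, -0.203, 0.005], [-0.203, 0.979, 0.013], [-0.007, 0.011, -1.0]]
wrist_force: [-11.6, 5.8, 41.2]
gripper_width: -0.002
finger_force: 22.0
t 1.7 jar: front -90.8 side -2.7 z 196.1 d [ 0.08 -2.02  0.13] yaw err deg 0.3 F [-11.6   5.8  41.2]
time: 2.2
tcp_pos: [0.4347, 0.0837, 0.1891]
tcp_rot: [[-0.981, -0.196, -0.0], [-0.196, 0.981, -0.0], [0.001, -0.0, -1.0]]
wrist_force: [0.0, 0.2, 0.3]
gripper_width: 0.002
finger_force: 0.0
t 2.2 jar: front -10.9 side -0.3 z 189.1 d [ 0.01 -0.02 -0.02] yaw err deg -0.08 F [0.  0.2 0.3]
```

View pics/v5.png

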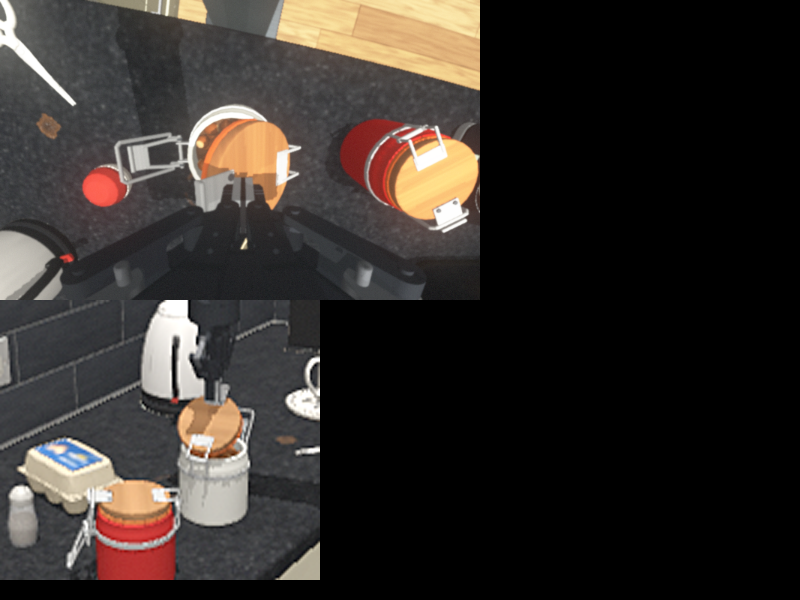

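The lid is now leaning forward, about half shut, with the fingertips against its top face; the jar hasn't visibly moved. I'll keep pushing.

```bash
python3 -m inch '[{"dx":0,"dy":-0.3,"dz":0,"twist":0,"fingers":0},{"dx":0,"dy":-0.6,"dz":0,"twist":0,"fingers":0},{"dx":0,"dy":-0.9,"dz":0,"twist":0,"fingers":0},{"dx":0,"dy":-0.9,"dz":0,"twist":0,"fingers":0},{"dx":0,"dy":-0.9,"dz":0,"twist":0,"fingers":0}]'
python3 - <<'E'
from h import *
snap('top','t3')
for q in((318,212),(310,213),(325,211)): print(pt('t3',*q).round(3))
E
python3 t.py 160 0 190
```

```text
time: 2.8
tcp_pos: [0.442, 0.0492, 0.1893]
tcp_rot: [[-0.98, -0.197, -0.0], [-0.197, 0.98, 0.0], [-0.0, 0.0, -1.0]]
wrist_force: [0.2, 0.8, 0.3]
gripper_width: -0.004
finger_force: 0.0
[0.439 0.07  0.594]
[0.436 0.088 0.597]
[0.441 0.054 0.591]
t 2.85 jar: front 23.8 side -0.6 z 189.3 d [ 0.02 -3.41 -0.02] yaw err deg 0.01 F [-0.  -0.4  0.2]
```

Run:
```python
from h import *
C=np.array([0.4366,0.0729,0]);a=np.radians(101.4);u=np.array([np.cos(a),np.sin(a),0]);s=np.array([-u[1],u[0],0])
for f,q in(('w2',(20,330)),('w2',(60,340)),('w2',(90,345)),('w2',(40,300)),('w2',(15,370)),('w2',(140,245)),('s2',(230+90,120+30)),('s2',(230+80,120+10))):
    P=pt(f,*q); print(f,q,P.round(3),'front',(-(P-C)@u).round(3),'side',((P-C)@s).round(3))
snap('wrist','w3')
cv2.imwrite('pics/v6.png',load('w3')['p'])
```

```text
w2 (20, 330) [ 0.674 -0.252  0.067] front 0.365 side -0.169
w2 (60, 340) [ 0.696 -0.217  0.051] front 0.336 side -0.197
w2 (90, 345) [ 0.692 -0.175  0.053] front 0.293 side -0.201
w2 (40, 300) [ 0.669 -0.272  0.019] front 0.384 side -0.159
w2 (15, 370) [ 0.693 -0.224  0.104] front 0.341 side -0.192
w2 (140, 245) [ 0.534 -0.108  0.052] front 0.197 side -0.059
s2 (320, 150) [ 0.702 -0.212  0.115] front 0.332 side -0.204
s2 (310, 130) [ 0.76  -0.225  0.181] front 0.356 side -0.258
```

View pics/v6.png

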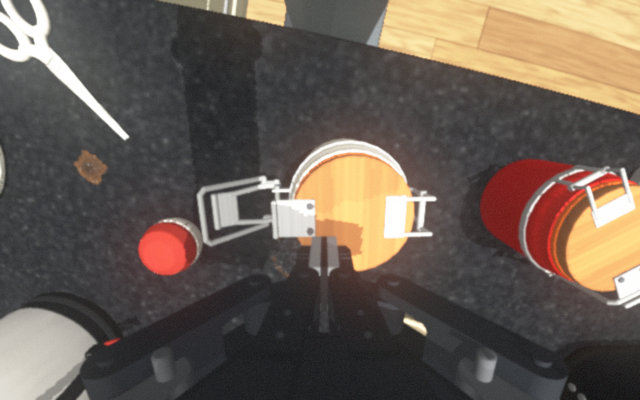

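The lid lies shut. Catch plate lip's middle is at (274,219), bail bar's middle at (203,217), hinge plate at (397,215), and the red egg timer at (168,248).

```bash
python3 - <<'E'
from h import *
C=np.array([0.4366,0.0729,0]);a=np.radians(101.4);u=np.array([np.cos(a),np.sin(a),0]);s=np.array([-u[1],u[0],0])
def atz(f,u,v,z):
    c=load(f); w=c['R'].T@ray(c,u,v); o=-c['R'].T@c['t']; return o+w*(z-o[2])/w[2]
def J(P): return [(-(P-C)@u).round(4),((P-C)@s).round(4),P[2].round(4)]
print('lip',J(atz('w3',274,219,.136)),'bar',J(atz('w3',203,217,.134)),'hinge',J(atz('w3',397,215,.132)),'lever tab',J(atz('w3',225,210,.11)))
B=tri([('w3',203,217),('scene0',350,174.7)]);print('bar tri',J(B)); print('depth',J(pt('w3',290,219)),J(pt('w3',203,210)),J(pt('w3',230,210)))
E
python3 t.py 155 0 190
```

```text
lip [np.float64(0.061), np.float64(0.0003), np.float64(0.136)] bar [np.float64(0.1156), np.float64(0.0011), np.float64(0.134)] hinge [np.float64(-0.0325), np.float64(0.0022), np.float64(0.132)] lever tab [np.float64(0.1071), np.float64(-0.0009), np.float64(0.11)]
bar tri [np.float64(0.1194), np.float64(-0.001), np.float64(0.1261)]
depth [np.float64(0.0494), np.float64(-0.001), np.float64(0.1323)] [np.float64(0.1163), np.float64(0.0058), np.float64(0.1312)] [np.float64(0.1033), np.float64(-0.0012), np.float64(0.1089)]
t 2.9 jar: front 23.5 side -0.6 z 189.3 d [ 0.02 -3.29 -0.02] yaw err deg 0.05 F [ 0.9 -0.1 -0.2]
```

```bash
python3 -m inch '[{"dx":0,"dy":-1.1,"dz":0,"twist":0,"fingers":0},{"dx":0,"dy":-2.2,"dz":0,"twist":0,"fingers":0},{"dx":0,"dy":-3.3,"dz":0,"twist":0,"fingers":0},{"dx":0,"dy":-3.3,"dz":0.8,"twist":0,"fingers":0},{"dx":0,"dy":-3.3,"dz":1.55,"twist":0,"fingers":0}]'
python3 t.py 100 0 130
```

```text
time: 3.4
tcp_pos: [0.4693, -0.0813, 0.1274]
tcp_rot: [[-0.981, -0.195, 0.003], [-0.195, 0.981, -0.0], [-0.003, -0.001, -1.0]]
wrist_force: [0.6, 1.2, -0.6]
gripper_width: 0.002
finger_force: 0.0
t 3.4 jar: front 157.6 side -1.5 z 127.4 d [ 0.04  1.44 -0.07] yaw err deg -0.15 F [ 0.6  1.2 -0.6]
```

```bash
python3 -m inch '[{"dx":0.04,"dy":0.4,"dz":0,"twist":0,"fingers":0},{"dx":0.04,"dy":0.8,"dz":0,"twist":0,"fingers":0},{"dx":0.04,"dy":1.2,"dz":-0.1,"twist":0,"fingers":0},{"dx":0.04,"dy":1.6,"dz":-0.2,"twist":0,"fingers":0},{"dx":0.04,"dy":1.9,"dz":-0.25,"twist":0,"fingers":0}]'
python3 t.py 70 0 140
python3 - <<'E'
from h import *
snap('wrist','w4');snap('scene','s4')
a=load('w4')['p'];b=load('s4')['p'][130:230,280:390]
im=np.zeros((600,800,3),np.uint8);im[:350,:560]=cv2.resize(a,(560,350));im[350:600,:275]=cv2.resize(b,(275,250),interpolation=2);cv2.imwrite('pics/v7.png',im)
E
```

```text
time: 3.9
tcp_pos: [0.4515, -0.0038, 0.1376]
tcp_rot: [[-0.98, -0.2, 0.0], [-0.2, 0.98, 0.001], [-0.001, 0.001, -1.0]]
wrist_force: [0.3, 0.4, -0.9]
gripper_width: 0.004
finger_force: 0.0
t 3.9 jar: front 78.2 side 0.6 z 137.6 d [-0.01  0.2  -0.06] yaw err deg 0.15 F [ 0.3  0.4 -0.9]
```

View pics/v7.png

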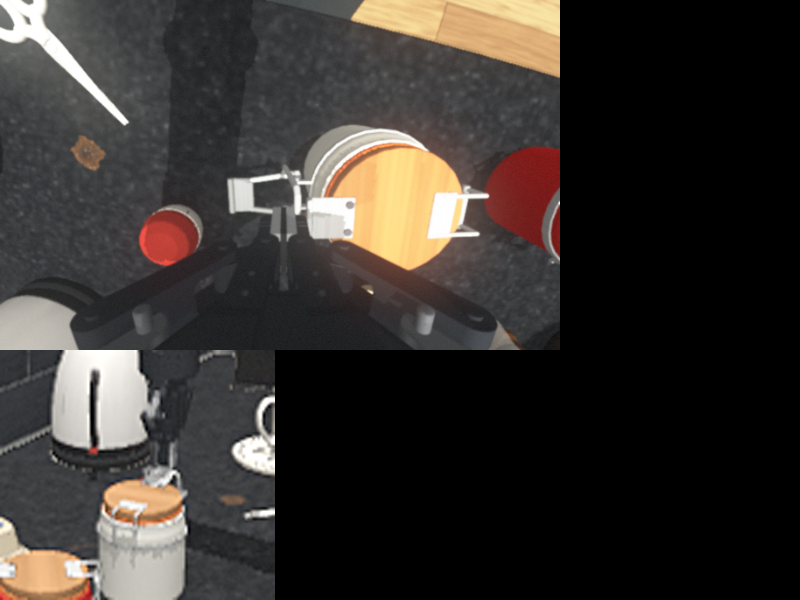

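The bar stands nearly upright just behind the fingertips, at about (297,190) in the picture, and the lever is still up at (242,195). It needs a little more push.

```bash
python3 -m inch '[{"dx":0,"dy":0.15,"dz":-0.04,"twist":0,"fingers":0},{"dx":0,"dy":0.35,"dz":-0.06,"twist":0,"fingers":0},{"dx":0,"dy":0.4,"dz":-0.06,"twist":0,"fingers":0},{"dx":0,"dy":0.4,"dz":-0.06,"twist":0,"fingers":0}]'
python3 - <<'E'
from h import *
snap('wrist','w5');snap('scene','s5')
a=load('w5')['p'][130:330,220:480];b=load('s5')['p'][130:230,280:390]
im=np.zeros((600,800,3),np.uint8);im[:400,:520]=cv2.resize(a,(520,400));im[400:600,:220]=cv2.resize(b,(220,200),interpolation=2);cv2.imwrite('pics/v8.png',im)
E
python3 t.py 108 0 165
```

```text
time: 4.4
tcp_pos: [0.4483, 0.0104, 0.1397]
tcp_rot: [[-0.98, -0.199, 0.0], [-0.199, 0.98, 0.0], [-0.0, 0.0, -1.0]]
wrist_force: [-0.0, 0.8, 1.8]
gripper_width: -0.002
finger_force: 0.8
t 4.5 jar: front 64.1 side 0.9 z 139.8 d [-0.02 -1.1  -0.63] yaw err deg 0.0 F [-0.4  0.3  2.4]
```

View pics/v8.png

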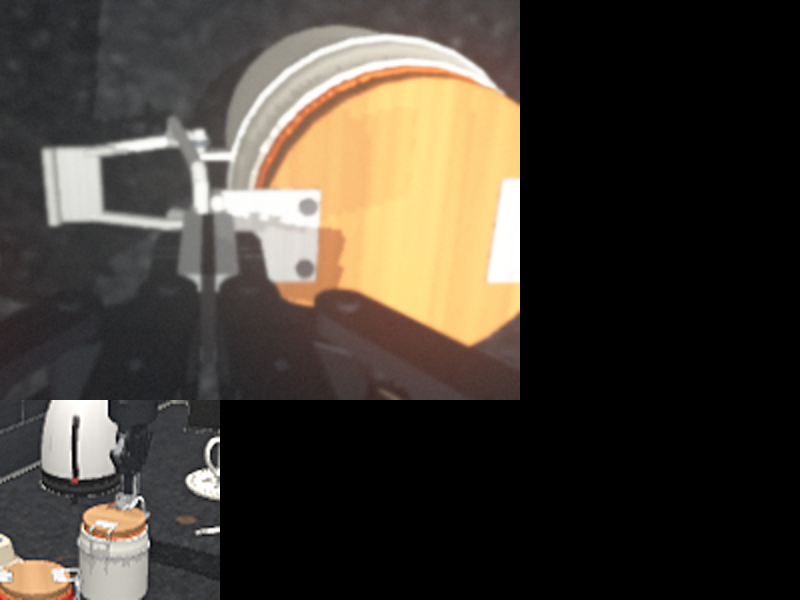

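Run:
```python
from h import *
C=np.array([0.4366,0.0729,0]);a=np.radians(101.4);u=np.array([np.cos(a),np.sin(a),0]);s=np.array([-u[1],u[0],0])
def J(P): return (np.array([-(P-C)@u,(P-C)@s,P[2]])*1e3).round(1)
for q in((325,231),(323,227),(321,222),(319,215),(315,205),(309,195),(340,235),(253,215),(265,210)): print(q,J(pt('w5',*q)))
for f,z in((49,138),(55,140),(60,142.5),(64,143.5),(75,145),(107,138)):
    print(f,z,[np.round(proj('w5',C-u*f/1e3+s*y/1e3+np.array([0,0,z/1e3])),0) for y in(22,-22)])
snap('wrist','w6')
d=load('w6')['p'][170:320,270:390];cv2.imwrite('pics/v9.png',cv2.resize(d,(480,600),interpolation=2))
```

```text
(325, 231) [ 63.4  12.2 136.5]
(323, 227) [ 64.5  15.5 138.8]
(321, 222) [ 65.6  18.9 139.9]
(319, 215) [ 66.8  21.6 136. ]
(315, 205) [ 69.3  23.6 123.2]
(309, 195) [74.1 23.8 99.9]
(340, 235) [ 54.6   8.4 133.3]
(253, 215) [116.9   5.1  87. ]
(265, 210) [107.6   9.2  87.6]
49 138 [array([351., 215.]), array([349., 285.])]
55 140 [array([340., 217.]), array([339., 287.])]
60 142.5 [array([331., 218.]), array([331., 290.])]
64 143.5 [array([324., 219.]), array([324., 291.])]
75 145 [array([303., 220.]), array([305., 292.])]
107 138 [array([246., 215.]), array([252., 285.])]
```

View pics/v9.png

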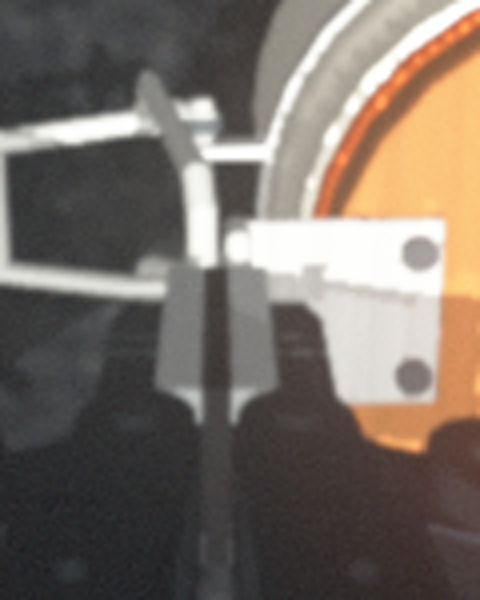

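The bar (end near (213,245) in this crop) has not cleared the lip at (240,245). The fingertip sat on it and forced the lever down to about horizontal (tab at front ≈114, z ≈87 mm). I'll back off, pinch the thumb plate by its edges and raise the lever, so the bar can tip over the lip.

```bash
python3 -m inch '[{"dx":0,"dy":0,"dz":-0.4,"twist":0,"fingers":0},{"dx":0,"dy":0,"dz":-1,"twist":0,"fingers":0},{"dx":0,"dy":-0.4,"dz":-1.6,"twist":0,"fingers":30},{"dx":0,"dy":-1.2,"dz":-1.6,"twist":0,"fingers":45},{"dx":0,"dy":-1.8,"dz":-1.6,"twist":0,"fingers":45}]'
python3 t.py 110 0 200
python3 - <<'E'
from h import *
C=np.array([0.4366,0.0729,0]);a=np.radians(101.4);u=np.array([np.cos(a),np.sin(a),0]);s=np.array([-u[1],u[0],0])
def J(P): return (np.array([-(P-C)@u,(P-C)@s,P[2]])*1e3).round(1)
print(bot.get_obs()['qpos'])
snap('wrist','w7'); cv2.imwrite('pics/v10.png',load('w7')['p'])
E
```

```text
time: 5.05
tcp_pos: [0.4632, -0.0626, 0.2046]
tcp_rot: [[-0.98, -0.197, 0.002], [-0.197, 0.98, -0.001], [-0.002, -0.001, -1.0]]
wrist_force: [0.1, 0.3, 0.2]
gripper_width: 0.511
finger_force: 0.0
t 5.05 jar: front 138.1 side 0.7 z 204.6 d [-0.02  0.7   0.11] yaw err deg -0.02 F [0.1 0.3 0.2]
[-0.31049267  0.16337074  0.46696887  1.78579669 -0.07774432  1.20833465
  1.94796189]
```

View pics/v10.png

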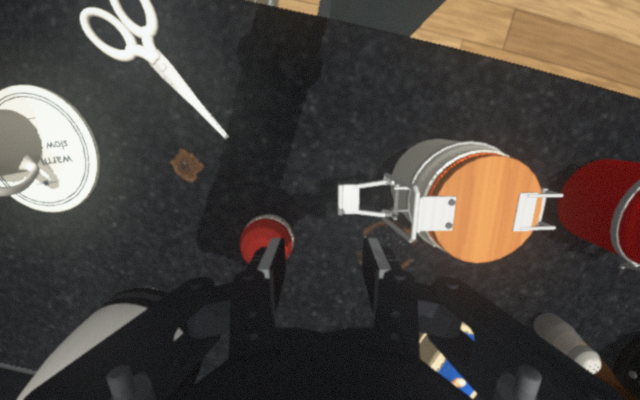

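The bar stands upright at (415,215), just in front of the lip at (420,213). The thumb plate is at (347,199). The jar itself looks unmoved. From here on I work from depth, since the picture allowance is used up.

```bash
cat >> h.py <<'E'
C=np.array([0.4366,0.0729,0]);_a=np.radians(101.4);U=np.array([np.cos(_a),np.sin(_a),0]);S=np.array([-U[1],U[0],0])
def J(P): P=np.asarray(P);return (np.array([-(P-C)@U,(P-C)@S,P[2]])*1e3).round(1)
def cloud(f):
    "jar-frame points (front, side, z mm) of every pixel with depth"
    c=load(f);v,u=np.nonzero(c['d']>0);K=c['mtx'];k=float(c['k1'])
    q=np.stack([(u-K[0,2])/K[0,0],(v-K[1,2])/K[1,1]],1);s=q.copy()
    for _ in range(10): s=q/(1+k*(s**2).sum(1,keepdims=True))
    d=c['d'][v,u][:,None];X=(np.c_[s,np.ones(len(s))]*d-c['t'])@c['R']-C
    return 1e3*np.c_[-X@U,X@S,X[:,2]],np.c_[u,v]
def prof(f,y0=-12,y1=12,lo=30,hi=135,st=5):
    P,_=cloud(f);m=(P[:,1]>y0)&(P[:,1]<y1)&(P[:,2]>30)&(P[:,2]<165)
    for a in range(lo,hi,st):
        z=P[m&(P[:,0]>=a)&(P[:,0]<a+st),2]
        if len(z): print(a,len(z),'z %.0f/%.0f/%.0f'%(z.min(),np.median(z),z.max()),end='; ')
    print()
E
python3 - <<'E'
from h import *
for q in((347,190),(347,199),(347,208),(341,199),(352,199),(415,215),(413,200),(417,230)): print(q,J(pt('w7',*q)))
prof('w7')
P,_=cloud('w7');m=(P[:,2]>75)&(P[:,2]<130)&(P[:,0]>103)&(P[:,0]<130)&(abs(P[:,1])<40);print('tab',P[m].min(0),P[m].max(0),np.median(P[m],0))
E
```

```text
(347, 190) [121.6   9.5  86.9]
(347, 199) [121.4   0.3  86.3]
(347, 208) [121.3  -8.6  87.2]
(341, 199) [127.3   0.7  87.8]
(352, 199) [116.5   0.2  86.2]
(415, 215) [ 71.2   1.2 138.7]
(413, 200) [59.2  1.2 94.4]
(417, 230) [ 67.6 -12.6 136.3]
30 157 z 128/130/131; 35 121 z 129/132/134; 40 172 z 131/132/135; 45 169 z 130/132/133; 50 175 z 102/132/134; 55 282 z 32/132/134; 60 315 z 48/88/137; 65 168 z 81/137/140; 70 235 z 83/137/140; 75 20 z 81/85/88; 105 5 z 84/85/86; 110 114 z 85/87/88; 115 120 z 85/87/88; 120 118 z 85/87/89; 125 121 z 86/89/91; 130 23 z 87/89/90; 
tab [103.08771766 -15.47845014  83.85338001] [129.47401189  16.07681483  90.57448208] [118.69636647   0.69244889  86.87212755]
```

```bash
python3 -m inch '[{"dx":0,"dy":0.1,"dz":0,"twist":1.4,"fingers":52},{"dx":0,"dy":0.2,"dz":0,"twist":2.8,"fingers":52},{"dx":0,"dy":0.3,"dz":0,"twist":4.2,"fingers":52},{"dx":0,"dy":0.4,"dz":0,"twist":5.6,"fingers":52},{"dx":0,"dy":0.48,"dz":0,"twist":7,"fingers":52}]' | head -2
python3 -m inch '[{"dx":0,"dy":0,"dz":0,"twist":1.4,"fingers":52},{"dx":0,"dy":0,"dz":0,"twist":2.8,"fingers":52},{"dx":0,"dy":0,"dz":0,"twist":4.2,"fingers":52},{"dx":0,"dy":0,"dz":0,"twist":5.6,"fingers":52},{"dx":0,"dy":0,"dz":0,"twist":7,"fingers":52}]' |head -2
python3 -m inch '[{"dx":0,"dy":0,"dz":0,"twist":1,"fingers":52},{"dx":0,"dy":0,"dz":0,"twist":1,"fingers":52}]' 
python3 t.py 119 0 78
python3 - <<'E'
from h import *
snap('wrist','w8');prof('w8')
P,_=cloud('w8');m=(P[:,2]>75)&(P[:,2]<130)&(P[:,0]>103)&(P[:,0]<140)&(abs(P[:,1])<40);print('tab',np.percentile(P[m],[1,50,99],axis=0).round(1))
E
```

```text
time: 5.6
tcp_pos: [0.4584, -0.0419, 0.2033]
time: 6.1
tcp_pos: [0.4584, -0.0421, 0.2034]
time: 6.3
tcp_pos: [0.4585, -0.042, 0.2034]
tcp_rot: [[-0.198, 0.98, -0.001], [0.98, 0.198, -0.0], [-0.0, -0.001, -1.0]]
wrist_force: [-0.5, -0.7, 0.3]
gripper_width: 0.612
finger_force: 0.0
t 6.3 jar: front 117.0 side 1.3 z 203.4 d [-0.05  0.03  3.13] yaw err deg -90.0 F [-0.5 -0.7  0.3]
30 223 z 131/133/135; 35 237 z 131/133/135; 40 231 z 131/133/135; 45 231 z 131/133/135; 50 205 z 131/133/135; 55 239 z 132/133/139; 60 230 z 135/138/141; 65 97 z 137/139/141; 90 3 z 85/86/86; 95 6 z 85/86/87; 100 33 z 85/86/88; 105 128 z 85/87/89; 110 129 z 85/87/89; 115 126 z 86/87/89; 120 127 z 86/89/92; 125 6 z 87/88/88; 
tab [[103.4 -15.2  85.3]
 [114.3  -0.6  87.4]
 [124.9  14.   90.6]]
```

```bash
python3 -m inch '[{"dx":0.05,"dy":0.03,"dz":1,"twist":0,"fingers":52},{"dx":0.05,"dy":0.03,"dz":2,"twist":0,"fingers":52},{"dx":0.05,"dy":0.03,"dz":2.9,"twist":0,"fingers":50},{"dx":0.05,"dy":0.03,"dz":3.15,"twist":0,"fingers":40},{"dx":0.05,"dy":0.03,"dz":3.15,"twist":0,"fingers":24}]' 30
python3 -m inch '[{"dx":0,"dy":0,"dz":0,"twist":0,"fingers":20},{"dx":0,"dy":0,"dz":0,"twist":0,"fingers":20},{"dx":0,"dy":0,"dz":0,"twist":0,"fingers":20}]' 30
python3 t.py 105 0 111
```

```text
time: 6.85
tcp_pos: [0.4592, -0.0392, 0.0768]
tcp_rot: [[-0.199, 0.98, -0.002], [0.98, 0.199, 0.0], [0.0, -0.002, -1.0]]
wrist_force: [-0.5, 0.6, -4.1]
gripper_width: 0.339
finger_force: 31.5
time: 7.15
tcp_pos: [0.4591, -0.0392, 0.0781]
tcp_rot: [[-0.199, 0.98, -0.0], [0.98, 0.199, 0.001], [0.001, -0.0, -1.0]]
wrist_force: [-1.5, 2.4, -6.6]
gripper_width: 0.34
finger_force: 31.2
t 7.15 jar: front 114.3 side 0.1 z 78.1 d [ 0.23  0.   -0.82] yaw err deg -89.94 F [-1.5  2.4 -6.6]
```

```bash
python3 -m inch '[{"dx":0.02,"dy":0,"dz":-0.15,"twist":0,"fingers":20},{"dx":0.06,"dy":0,"dz":-0.3,"twist":0,"fingers":20},{"dx":0.13,"dy":0,"dz":-0.46,"twist":0,"fingers":20},{"dx":0.22,"dy":0,"dz":-0.63,"twist":0,"fingers":20},{"dx":0.22,"dy":0,"dz":-0.63,"twist":0,"fingers":20}]' 30
python3 t.py 105 0 190
python3 - <<'E'
from h import *
snap('top','t9');snap('wrist','w9');prof('w9',-35,-18,20,130);prof('w9');prof('w9',16,35,20,130)
E
```

```text
time: 7.65
tcp_pos: [0.4578, -0.03, 0.1037]
tcp_rot: [[-0.199, 0.98, 0.001], [0.98, 0.199, 0.001], [0.001, 0.001, -1.0]]
wrist_force: [-1.8, 2.8, -6.9]
gripper_width: 0.339
finger_force: 31.6
t 7.65 jar: front 105.0 side -0.5 z 103.7 d [ 0.   -0.01 -2.16] yaw err deg -89.89 F [-1.8  2.8 -6.9]
20 570 z 128/130/132; 25 552 z 128/130/132; 30 533 z 129/130/132; 35 394 z 127/130/132; 40 184 z 87/131/138; 45 158 z 86/134/137; 50 104 z 86/126/131; 55 80 z 114/119/124; 60 67 z 106/112/117; 65 56 z 100/105/110; 70 46 z 92/98/101; 75 60 z 85/90/95; 80 15 z 85/86/95; 90 872 z 107/151/163; 95 623 z 107/148/160; 100 155 z 157/159/160; 105 111 z 157/159/161; 110 45 z 156/159/160; 115 17 z 154/157/159; 
30 784 z 129/132/135; 35 781 z 131/133/135; 40 795 z 131/135/139; 45 701 z 131/133/139; 50 696 z 130/133/135; 55 807 z 131/133/139; 60 481 z 134/137/139; 90 18 z 103/105/109; 95 428 z 105/110/114; 100 544 z 109/114/117; 105 684 z 114/118/123; 110 132 z 119/122/123; 
20 658 z 128/130/132; 25 618 z 129/130/132; 30 583 z 127/130/132; 35 423 z 127/130/132; 40 243 z 86/131/138; 45 172 z 86/134/137; 50 107 z 86/126/131; 55 80 z 114/119/123; 60 66 z 106/112/116; 65 57 z 85/105/109; 70 51 z 92/97/102; 75 92 z 86/92/97; 80 39 z 86/97/100; 85 14 z 99/101/103; 90 1064 z 103/151/163; 95 733 z 107/147/160; 100 201 z 141/158/161; 105 144 z 141/158/160; 110 75 z 140/158/160; 115 28 z 141/156/158;
```

The bar now lies on the lid at front ≈43 mm, behind the lip, with the lid shut. I'll ease the lever down to about 1.0 while still pinched and check that the bar slides into the lip.

```bash
python3 -m inch '[{"dx":-0.09,"dy":0,"dz":0.17,"twist":0,"fingers":20},{"dx":-0.16,"dy":0,"dz":0.34,"twist":0,"fingers":20},{"dx":-0.2,"dy":0,"dz":0.5,"twist":0,"fingers":20},{"dx":-0.22,"dy":0,"dz":0.7,"twist":0,"fingers":20},{"dx":-0.21,"dy":0,"dz":0.8,"twist":0,"fingers":20}]' 30
python3 t.py 105 0 190
python3 - <<'E'
from h import *
snap('wrist','w10');prof('w10',-30,-18,30,130);prof('w10',-12,12,30,80,3);prof('w10',16,30,30,130)
E
```

```text
time: 8.25
tcp_pos: [0.4608, -0.0431, 0.0725]
tcp_rot: [[-0.195, 0.981, 0.003], [0.981, 0.195, -0.004], [-0.004, 0.002, -1.0]]
wrist_force: [-4.4, -3.2, 6.5]
gripper_width: 0.339
finger_force: 29.3
t 8.25 jar: front 118.5 side -0.8 z 72.5 d [ 0.32 -0.01 -2.94] yaw err deg -90.14 F [-4.4 -3.2  6.5]
30 811 z 128/130/133; 35 741 z 127/130/132; 40 449 z 96/129/132; 45 186 z 86/100/127; 50 30 z 86/88/136; 55 261 z 127/135/138; 60 160 z 111/123/131; 65 86 z 101/110/118; 70 74 z 80/93/103; 75 69 z 76/82/89; 80 13 z 84/85/86; 95 8 z 165/165/165; 100 1206 z 115/150/165; 105 1316 z 76/126/165; 110 253 z 79/93/125; 
30 867 z 129/132/134; 33 1020 z 130/132/135; 36 1041 z 130/132/135; 39 971 z 130/132/134; 42 932 z 130/132/135; 45 925 z 130/132/135; 48 916 z 131/132/134; 51 852 z 130/132/135; 54 1017 z 131/136/138; 57 894 z 131/136/138; 60 869 z 135/137/138; 63 61 z 135/136/137; 
30 934 z 128/130/132; 35 850 z 126/130/132; 40 542 z 93/130/132; 45 199 z 86/99/130; 50 39 z 86/135/137; 55 317 z 129/136/138; 60 161 z 109/123/132; 65 85 z 102/110/118; 70 95 z 81/91/102; 75 92 z 78/85/89; 80 43 z 84/86/87; 85 25 z 84/86/88; 90 14 z 84/85/87; 95 28 z 85/165/165; 100 1481 z 115/151/164; 105 1487 z 76/125/165; 110 339 z 79/97/157; 115 2 z 116/122/127; 120 1 z 114/114/114; 125 5 z 109/110/110;
```

The bar is hooked behind the lip (front ≈57, top z ≈138). I'll release, close the fingers and press the plate from above.

```bash
python3 -m inch '[{"dx":0,"dy":0,"dz":0,"twist":0,"fingers":46},{"dx":0,"dy":0,"dz":0,"twist":0,"fingers":46},{"dx":0,"dy":0,"dz":-0.4,"twist":0,"fingers":46},{"dx":0,"dy":0,"dz":-0.9,"twist":0,"fingers":20},{"dx":0,"dy":0,"dz":-0.9,"twist":0,"fingers":0}]' 40 | head -2
python3 -m inch '[{"dx":0,"dy":0,"dz":0,"twist":0,"fingers":0},{"dx":0,"dy":0,"dz":0,"twist":0,"fingers":0},{"dx":0,"dy":0,"dz":0,"twist":0,"fingers":0}]' 40
python3 t.py 116 0 80
python3 - <<'E'
from h import *
snap('wrist','w11');prof('w11',-12,12,30,140,4)
E
```

```text
time: 8.8
tcp_pos: [0.463, -0.0394, 0.1097]
time: 9.1
tcp_pos: [0.4589, -0.0391, 0.1061]
tcp_rot: [[-0.198, 0.98, -0.001], [0.98, 0.198, -0.0], [0.0, -0.001, -1.0]]
wrist_force: [-0.3, -0.1, 0.5]
gripper_width: 0.001
finger_force: 0.0
t 9.1 jar: front 114.2 side 0.3 z 106.1 d [-0.05  0.01  0.65] yaw err deg -89.98 F [-0.3 -0.1  0.5]
30 597 z 128/132/135; 34 633 z 130/133/135; 38 628 z 130/133/135; 42 589 z 131/133/135; 46 589 z 131/133/135; 50 581 z 131/133/135; 54 648 z 132/137/139; 58 586 z 132/137/138; 62 177 z 135/137/138; 94 1 z 87/87/87; 98 283 z 85/153/165; 102 2139 z 84/145/165; 106 802 z 84/124/165; 110 346 z 85/87/156; 114 239 z 85/144/156; 118 229 z 85/153/161; 122 143 z 143/154/160;
```

```bash
python3 -m inch '[{"dx":-0.04,"dy":0,"dz":0.45,"twist":0,"fingers":0},{"dx":-0.04,"dy":0,"dz":0.7,"twist":0,"fingers":0},{"dx":-0.04,"dy":0,"dz":0.9,"twist":0,"fingers":0},{"dx":-0.04,"dy":0,"dz":1.1,"twist":0,"fingers":0},{"dx":-0.02,"dy":0,"dz":1.25,"twist":0,"fingers":0}]'
python3 t.py 112 0 45
python3 - <<'E'
from h import *
snap('wrist','w12');prof('w12',-12,12,40,140,4);prof('w12',16,30,40,100)
E
```

```text
time: 9.65
tcp_pos: [0.4603, -0.0397, 0.057]
tcp_rot: [[-0.198, 0.98, 0.001], [0.98, 0.198, 0.0], [0.0, 0.001, -1.0]]
wrist_force: [0.7, 0.2, 5.1]
gripper_width: 0.0
finger_force: 1.6
t 9.65 jar: front 115.0 side -1.0 z 57.0 d [ 0.08 -0.03  0.3 ] yaw err deg -89.97 F [0.7 0.2 5.1]
40 1814 z 129/131/133; 44 1802 z 129/131/133; 48 1655 z 129/131/133; 52 1710 z 129/131/134; 56 1825 z 131/133/137; 60 1300 z 133/135/137; 88 7 z 65/67/68; 92 1446 z 62/155/160; 96 4629 z 59/139/159; 100 3101 z 58/115/156; 104 3579 z 55/138/153; 108 656 z 52/78/126; 112 161 z 52/94/122; 116 167 z 92/103/106; 120 238 z 93/105/110; 124 48 z 92/94/108; 
40 678 z 96/129/131; 45 151 z 86/98/129; 50 5 z 86/86/88; 55 456 z 127/133/135; 60 19 z 109/118/131; 65 5 z 101/104/108; 75 9 z 76/77/78; 80 32 z 72/75/77; 85 18 z 69/72/72; 90 44 z 65/157/160; 95 777 z 124/153/160;
```

```bash
python3 -m inch '[{"dx":0.02,"dy":0,"dz":0.12,"twist":0,"fingers":0},{"dx":0.06,"dy":0,"dz":0.24,"twist":0,"fingers":0},{"dx":0.1,"dy":0,"dz":0.36,"twist":0,"fingers":0},{"dx":0.12,"dy":0,"dz":0.45,"twist":0,"fingers":0},{"dx":0.12,"dy":0,"dz":0.45,"twist":0,"fingers":0}]'
python3 t.py 125 0 100
python3 - <<'E'
from h import *
snap('wrist','w13');prof('w13',-12,12,40,140,4);prof('w13',16,30,40,100)
E
```

```text
time: 10.2
tcp_pos: [0.4575, -0.0351, 0.038]
tcp_rot: [[-0.198, 0.98, -0.002], [0.98, 0.198, -0.0], [0.0, -0.002, -1.0]]
wrist_force: [0.2, -0.0, 0.6]
gripper_width: -0.002
finger_force: 0.0
t 10.2 jar: front 110.0 side 0.8 z 38.0 d [-0.38  0.02 -1.55] yaw err deg -89.97 F [ 0.2 -0.   0.6]
44 5 z 130/131/131; 48 212 z 131/132/132; 52 1507 z 131/132/133; 56 163 z 131/134/134; 60 103 z 133/134/135; 64 1 z 134/134/134; 88 2115 z 126/137/143; 92 3723 z 102/120/141; 96 4628 z 64/121/138; 100 1335 z 56/114/135; 104 210 z 55/76/108; 108 147 z 74/85/88; 112 166 z 74/85/89; 116 219 z 75/87/92; 120 33 z 74/76/90; 
40 164 z 127/129/130; 45 19 z 128/129/130; 55 584 z 106/128/134; 60 27 z 111/114/131; 85 20 z 135/141/143; 90 1099 z 104/134/143; 95 1445 z 83/125/136;
```

Force has dropped to zero, so it seems to have snapped home. I'll retreat and verify.

```bash
python3 -m inch '[{"dx":-0.5,"dy":0,"dz":0,"twist":0,"fingers":0},{"dx":-0.6,"dy":0,"dz":-1,"twist":0,"fingers":0},{"dx":-0.8,"dy":0,"dz":-2.2,"twist":0,"fingers":0},{"dx":-1,"dy":0,"dz":-3.4,"twist":0,"fingers":0},{"dx":-1.2,"dy":0,"dz":-4.5,"twist":0,"fingers":0}]'
python3 t.py 125 0 100
python3 - <<'E'
from h import *
snap('wrist','w14');prof('w14',-12,12,40,140,4);prof('w14',16,30,40,100)
P,_=cloud('w14');m=(abs(P[:,1])<14)&(P[:,0]>72)&(P[:,0]<130)&(P[:,2]>15);print('lever',P[m].shape,np.percentile(P[m],[2,50,98],axis=0).round(1))
m=(P[:,2]>128)&(P[:,2]<134)&(abs(P[:,1])<60)&(P[:,0]>-60)&(P[:,0]<70);print('lid extent',P[m].min(0),P[m].max(0))
for q in((318,212),(310,212)): pass
E
```

```text
time: 10.75
tcp_pos: [0.4682, -0.0831, 0.2214]
tcp_rot: [[-0.197, 0.98, 0.001], [0.98, 0.197, 0.0], [-0.0, 0.001, -1.0]]
wrist_force: [0.8, -0.3, 0.5]
gripper_width: 0.001
finger_force: 0.0
t 10.75 jar: front 159.1 side -0.1 z 221.4 d [ 0.85 -0.01  3.03] yaw err deg -90.02 F [ 0.8 -0.3  0.5]
40 185 z 135/139/141; 44 168 z 135/139/141; 48 180 z 118/139/141; 52 160 z 105/139/141; 56 181 z 30/139/141; 60 156 z 94/142/143; 64 176 z 79/143/145; 68 86 z 88/93/97; 72 71 z 84/93/96; 76 22 z 74/81/86; 80 18 z 64/72/76; 84 32 z 56/60/68; 88 72 z 51/56/61; 92 72 z 42/47/52; 96 36 z 41/44/46; 
40 143 z 99/132/138; 45 136 z 34/111/137; 50 70 z 30/98/118; 55 1 z 52/52/52; 60 21 z 128/137/139; 65 24 z 92/112/132; 70 4 z 80/85/89; 
lever (350, 3) [[ 72.4 -13.3  42.6]
 [ 88.5   0.6  57.2]
 [ 98.2  11.5  94.8]]
lid extent [  3.53734229 -52.68499385 128.00881226] [ 65.84774211  40.90935059 133.97968911]
```

```bash
python3 -m inch '[{"dx":-0.3,"dy":0,"dz":0,"twist":0,"fingers":0},{"dx":-0.3,"dy":0,"dz":0,"twist":0,"fingers":0},{"dx":-0.3,"dy":0,"dz":0,"twist":0,"fingers":0},{"dx":-0.3,"dy":0,"dz":0,"twist":0,"fingers":0}]' | head -2
python3 - <<'E'
from h import *
snap('wrist','w15');prof('w15',-12,12,40,110,4)
P,_=cloud('w15');m=(abs(P[:,1])<14)&(P[:,0]>74)&(P[:,0]<130)&(P[:,2]>15)&(P[:,2]<75);Q=P[m];print('lever',Q.shape,np.percentile(Q,[2,50,98],axis=0).round(1))
d=np.linalg.svd(Q[:,[0,2]]-Q[:,[0,2]].mean(0))[2][0];print('arm angle from down',np.arctan(abs(d[0]/d[1])))
p,dd,c=snap('top','t15');P,_=cloud('t15');m=(P[:,2]>120)&(P[:,2]<145)&(abs(P[:,1])<60)&(abs(P[:,0])<75);print('jar lid, top cam',np.percentile(P[m],[1,50,99],axis=0).round(1))
# bystanders before/after
a=load('top0')['p'].astype(int);b=p.astype(int);g=(abs(a-b).sum(2)>90).astype(np.uint8)
g=cv2.morphologyEx(g,cv2.MORPH_OPEN,np.ones((3,3)));print(cv2.connectedComponentsWithStats(g)[2][1:].tolist())
E
```

```text
time: 11.2
tcp_pos: [0.4699, -0.0933, 0.218]
40 187 z 130/132/134; 44 182 z 130/132/134; 48 184 z 130/132/134; 52 298 z 30/131/135; 56 182 z 80/135/138; 60 242 z 86/136/138; 64 82 z 84/86/92; 68 40 z 81/86/89; 80 67 z 48/50/57; 84 88 z 43/47/52; 88 88 z 36/39/44; 92 44 z 35/36/38; 
lever (358, 3) [[ 77.6 -13.6  35.5]
 [ 86.6   0.   45.6]
 [ 93.7  13.7  63.5]]
arm angle from down 0.5227120650241347
jar lid, top cam [[-5.280e+01 -4.360e+01  1.225e+02]
 [ 1.200e+00  1.000e-01  1.298e+02]
 [ 5.900e+01  4.420e+01  1.370e+02]]
[[98, 177, 315, 223, 15603], [305, 197, 28, 31, 661], [365, 196, 3, 3, 9], [332, 199, 22, 17, 264], [278, 204, 26, 28, 490], [368, 283, 4, 3, 12], [384, 286, 3, 4, 12], [91, 323, 4, 5, 18], [117, 322, 9, 5, 36], [92, 331, 31, 18, 153], [106, 333, 5, 4, 17], [127, 334, 15, 6, 72], [330, 338, 6, 7, 36], [141, 344, 39, 13, 215], [187, 355, 6, 6, 24], [171, 362, 13, 4, 50], [180, 367, 12, 4, 39], [208, 376, 4, 6, 18]]
```

```bash
python3 -c "
from bench import finish_job
print(finish_job())"
```

```text
the job is handed in; nothing more can be done
None
```

I shut the lid, hooked the bail bar behind the lip, and pressed the lever until it snapped home; depth readings agree with that, and I handed the job in at about 11 s, with no verdict returned. On the way, the lid push read about 41 N at the fingertips, and my first push on the bail forced the lever partway down before I raised it again. The jar is within a few millimetres of where it stood. I saw no sign that the bystanders moved, but I did not measure each one.

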